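# Fit the hold-down frame onto the tube block

### The arm

A 6-joint arm with a two-finger parallel gripper is mounted at the origin on a cart in front of the work surface, level with it; the furniture and walls round the work are solid. World frame = base frame: x ahead of the robot, y to its left, z up, the work surface at z = 0. Lengths are in m, angles in rad, forces in N, time in s.
With the tool pointing down it reaches from about 0.35 to 0.775 m from the base axis. Payload 5.5 kg.
Tool frame: the origin (TCP) lies midway between the tips of the shut fingers; the grasp point (between the pads) lies 19 mm behind it; z points along the fingers, y is the line along which they close (so a half turn about z gives the same grasp; the last joint's range is limited). The gripper opens to 85 mm and grips with 20 to 120 N. Pads are 22 mm wide; open, the fingers measure 114 mm over their backs; the gripper's body (76 mm by 85 mm) begins 54 mm behind the grasp point. The pads swing forward as they close: fully open they stand 13 mm farther back than shut.
Start: joints at [-1.336, 0.313, 0.046, 1.304, 0, 1.431], TCP at [0.21, -0.535, 0.231] pointing down, gripper open.
Joint ranges: [-2.76, 2.76], [-0.86, 1.69], [-1.03, 1.26], [-2.2, 2.34], [-1.47, 1.5], [-3.14, 3.14]. Speed limits (rad/s): [2.57, 2.57, 3.14, 3.14, 3.14, 3.14].

### API

Orientations are given as a unit quaternion [w, x, y, z].
In Python, from workcell import telemetry, imaging, env gives the robot as it stands. The module is installed in compiled form; this text tells all that it offers.
- The arm moves only by the tool step_arm, never from a script. Its argument "moves" is a list of rows, each a list of 3 entries, a list of its own where there are three numbers: the shift along the tool's x, y, z in mm, then the turn, a rotation vector about the tool's x, y, z in rad, then the finger opening in mm, from 0 to 85.4. A call has 1 to 8 rows; each row is the pose to reach, as a shift and turn from the pose commanded when the call began, along the tool's axes at that moment; what a row does not reach only later rows make up. A row lasts 1/12 s, in which the tool goes at most 41.7 mm and 7.16 degrees, less where a joint would pass 70% of its speed; a pose out of reach is approached as far as the arm can. A call with a gripper value outside its range is refused whole. The fingers move at their own pace and stop on an object; "grip_force" is the grip in N (left out, the last holds). Time passes only in rows, so rows that repeat a pose let the fingers close. It gives the time, the measured TCP pose, the force, the opening and the grip force at its end, in the units of the state.
- telemetry.get_state(): the state, without advancing time (a new reading comes with each control period).
- imaging.read_camera(name): name is "scene" or "top" or "wrist"; returns the picture (420x560x3 uint8, red, green, blue); there is no depth.
- imaging.camera_params(name): a dict with "camera_matrix" (3x3 intrinsics, pixels), "pose" (4x4, takes a point from camera to world coordinates). Camera axes: x right, y up, looking along -z (the intrinsics and any distortion apply to the point x, -y, -z); pixel columns grow to the right and rows downward; lengths in m; the calibration is good to about 2 mm. A picture is of the moment at which its call begins: read the wrist's pose just before it. camera_params takes no time and is no camera call; for the wrist camera it gives the pose at the moment of the call.
- env.hand_in(): hands the job in; it is judged then, once.
The state is a dict: "clock": time; "joint_pos": joint angles; "qvel": joint speeds; "tau": joint torques, N m; "tcp_pos": TCP position; "orientation": TCP orientation; "wrist_force": force on the tool from outside, world axes, zero at the start; "ft_torque": the same for the moment, N m; "finger_gap": finger opening in m; "grip_force": force on a finger pad.
Only numpy, scipy, OpenCV 4.12 (cv2) and the standard library are available. Lean on these libraries where they do the work, as an engineer would, in place of code of your own. Each camera call takes 0.05 s, during which the arm holds its last target. There are 200 camera calls.

### The job

Fit the hold-down frame over the tubes in the metal tube block: pick up the longer of the two flat frames by its handle bar, turn it so that its two round end holes are over the block's two upright guide pins, and lower it onto both pins until it lies flat on the block, then let go. Do not drop it from above the pins, and leave the shorter frame where it lies; its holes do not match.

Things in the scene. Friction and masses are not known exactly. Their poses are not given: they have to be found in the camera images.
- long_frame_handle (a point): Frame to fit, loose, 0.18 kg: flat dark-metal plate 70x176x6 mm, 40x70 window, handle bar (14 wide, 14 high, 103 long) lengthwise above it on two posts, 35 mm gap below bar. Point: middle of the bar, 48 above plate underside. z up, y along plate and bar, x across. End holes, 26 diameter, centred at y=+65/-65, x=0; same either way round. Starts flat on the bench.
- block_top (a point): Middle of the top face of the fixed metal tube block, 84x200 mm, 30 high. z up, y along its length. Two upright steel pins at y=+65/-65, x=0 rise 35 mm above the top face, 14 diameter at the foot, tapering to 6 at the tip. Between them three capped tubes in a row rise 12; the frame's window goes round them. When the frame lies flat on the block, its bar's middle is 48 above this point.
- short_frame_handle (a point): Frame to leave alone, loose, 0.14 kg: made like the other but shorter, plate 70x136x6 mm, holes 90 mm apart, window 40x36, bar 66 long. Point: the middle of its bar, 48 above its underside; axes as for the longer frame.

How it is judged:
On the way:
1. the longer frame, still held in the gripper, is lowered with its holes round the pins (contact force between the fingers and long_frame above 0.5 N and horizontal distance between long_frame_handle and block_top below 0.015 m and angle between the y axis of long_frame_handle and the y axis of block_top, either way round below 0.2 rad and z of long_frame_handle in the frame of block_top below 0.078 m), for 0.1 s.
At the end, for the whole second after the job is handed in: The longer frame lies flat on the tube block with a guide pin through each end hole: its middle within 12 mm of the block's middle, its length within 10 degrees of the block's, level within 3.4 degrees, the middle of its handle bar 44 to 52 mm above the block's top, at rest and released (horizontal distance between long_frame_handle and block_top below 0.012 m and angle between the y axis of long_frame_handle and the y axis of block_top, either way round below 0.175 rad and angle between long_frame_handle's own z axis and vertical below 0.06 rad and z of long_frame_handle in the frame of block_top between 0.044 and 0.052 m and linear speed of long_frame below 0.02 m/s); the robot touches nothing.
It fails at once if the shorter frame is moved by more than 30 mm (distance of short_frame_handle from where it was at the start of the episode above 0.03 m).
It also fails if it takes over 40 s, if anything falls off the work surface, if the arm or the gripper's body presses on something with over 40 N, if the wrist force passes 120 N, or if a joint passes its speed limit or range.

## Working session

There is one attempt and no reset: what is moved stays moved. The work goes in short steps, Python scripts to look and compute and a tool call to move; the robot and the scene stay as the last step left them, time stands still between calls to the robot, and variables do not carry over. Pictures are saved under pics/ and viewed, at most 10 in all, crops included, and the job is handed in when it is done.

Besides the shell and the picture viewer there is one more tool, called after ">>>" in YAML: its name, and indented under it one key for each argument. step_arm: Moves the arm, as the interface text tells. Its arguments: {"type":"object","properties":{"moves":{"type":"array"},"grip_force":{"type":"number"}},"required":["moves"]}

```bash
mkdir -p pics
cat > h.py <<'E'
import numpy as np, cv2
from workcell import telemetry, imaging, env
from scipy.spatial.transform import Rotation as R
def ray(p,uv,z):
    K=p["camera_matrix"];T=np.array(p["pose"])
    d=np.linalg.inv(K)@np.array([uv[0],uv[1],1.]);d=T[:3,:3]@np.array([d[0],-d[1],-d[2]])
    o=T[:3,3];return o+d*(z-o[2])/d[2]
def rot(s): return R.from_quat(np.roll(s["orientation"],-1))
E
python3 - <<'E'
from h import *
s=telemetry.get_state();print(s["clock"],s["tcp_pos"],rot(s).as_matrix().round(3))
for n in("top","scene"):
    p=imaging.camera_params(n);print(n,np.array(p["camera_matrix"]).round(1).tolist(),np.array(p["pose"]).round(3).tolist(),p.keys())
    cv2.imwrite(f"pics/{n}.png",cv2.cvtColor(imaging.read_camera(n),cv2.COLOR_RGB2BGR))
E
```

```text
0.0 [ 0.2103874  -0.53460252  0.23039813] [[ 0.931  0.366 -0.   ]
 [ 0.366 -0.931  0.002]
 [ 0.    -0.002 -1.   ]]
top [[423.3, 0.0, 278.9], [0.0, 423.3, 206.3], [0.0, 0.0, 1.0]] [[-0.007, 0.998, -0.066, 0.457], [-1.0, -0.008, -0.011, -0.136], [-0.011, 0.066, 0.998, 1.0], [0.0, 0.0, 0.0, 1.0]] dict_keys(['camera_matrix', 'pose'])
scene [[425.3, 0.0, 290.5], [0.0, 425.3, 208.7], [0.0, 0.0, 1.0]] [[-0.725, 0.311, -0.615, -0.156], [-0.689, -0.32, 0.65, 0.603], [0.005, 0.895, 0.446, 0.573], [0.0, 0.0, 0.0, 1.0]] dict_keys(['camera_matrix', 'pose'])
```

View pics/top.png

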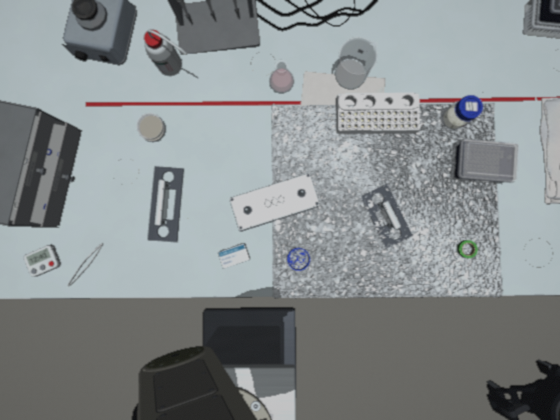

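View pics/scene.png

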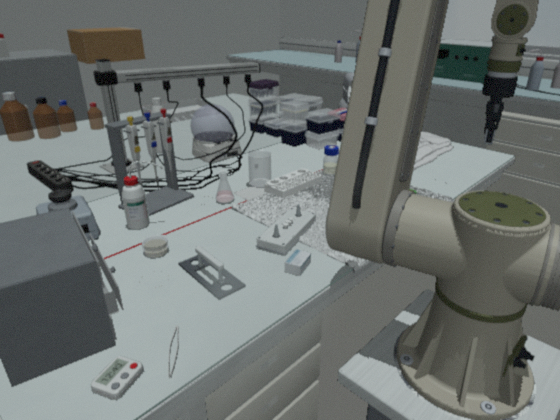

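The top view shows the long frame at about (166,204), the block at (274,202) and the short frame at (387,215). I'll enlarge a crop.

```bash
python3 -c "
import cv2
i=cv2.imread('pics/top.png')[155:255,135:331];cv2.imwrite('pics/c.png',cv2.resize(i,None,fx=4,fy=4,interpolation=cv2.INTER_CUBIC))"
```

```text
(no output)
```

View pics/c.png

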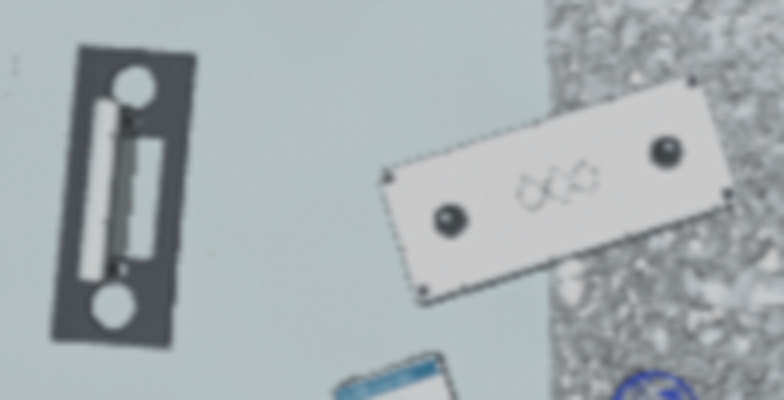

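The crop shows the frame corners at (80,46), (196,54), (171,348), (52,340), with the holes at (135,87) and (113,305). The block corners are at about (383,172), (700,78), (733,203), (420,304), with the pins at (450,220) and (666,152).

Run:
```python
from h import *
p=imaging.camera_params("top")
def P(l,z): return np.array([ray(p,(135+(x+.5)/4-.5,155+(y+.5)/4-.5),z)[:2] for x,y in l])
def show(n,a):
    d=a[0]-a[-1];print(n,a.mean(0).round(4),"len",np.linalg.norm(a[0]-a[1]).round(4),np.linalg.norm(d).round(4))
def ang(d): return np.degrees(np.arctan2(d[1],d[0])).round(2)
a=P([(80,46),(196,54),(171,348),(52,340)],.006);show("frame",a);print(ang(a[0]-a[3]),ang(a[1]-a[2]))
a=P([(135,87),(113,305)],.004);show("holes",a);print(ang(a[0]-a[1]))
a=P([(106,100),(90,281)],.055);show("bar",a);print(ang(a[0]-a[1]))
a=P([(383,172),(700,78),(733,203),(420,304)],.03);show("block",a);print(ang(a[0]-a[1]),ang(a[3]-a[2]))
a=P([(450,220),(666,152)],.045);show("pins",a);print(ang(a[0]-a[1]))
```

```text
frame [0.531  0.1419] len 0.0693 0.1746
-4.73 -4.41
holes [0.5315 0.1429] len 0.1297 0.1297
-5.18
bar [0.5308 0.1434] len 0.1022 0.1022
-4.41
block [ 0.5313 -0.1151] len 0.1905 0.0789
106.11 107.45
pins [ 0.5319 -0.1148] len 0.1281 0.1281
107.06
```

```bash
cat >> h.py <<'E'
def plan(x,y,z,yaw):
    s=telemetry.get_state();r=rot(s)
    c,n=np.cos(np.radians(yaw)),np.sin(np.radians(yaw))
    t=R.from_matrix(np.array([[c,n,0],[n,-c,0],[0,0,-1.]]))
    print("t",round(s["clock"],2),"shift mm",(1e3*r.inv().apply(np.array([x,y,z])-s["tcp_pos"])).round(1),"turn",(r.inv()*t).as_rotvec().round(3),"F",np.round(s["wrist_force"],1),"gap",s["finger_gap"])
E
python3 -c "
from h import *
plan(.531,.1425,.2,175.3)"
```

```text
t 0.1 shift mm [ 546.2 -512.7   31.5] turn [-0.000e+00 -2.000e-03 -2.685e+00] F [-0.   0.3  0.5] gap 0.08535563618293142
```

>>> step_arm:
  moves:
    - [[546, -513, 0], [0, 0, -2.68], 85]
    - [[546, -513, 0], [0, 0, -2.68], 85]
    - [[546, -513, 0], [0, 0, -2.68], 85]
    - [[546, -513, 0], [0, 0, -2.68], 85]
    - [[546, -513, 0], [0, 0, -2.68], 85]
    - [[546, -513, 0], [0, 0, -2.68], 85]
    - [[546, -513, 0], [0, 0, -2.68], 85]
    - [[546, -513, 0], [0, 0, -2.68], 85]

```text
clock: 0.77
tcp_pos: [0.3531, -0.2318, 0.2311]
orientation: [-0.0, 0.771, 0.637, 0.0]
wrist_force: [2.0, -0.1, 0.0]
finger_gap: 0.0851
grip_force: 0.0
```

```bash
python3 -c "
from h import *
plan(.531,.1425,.2,175.3)"
```

```text
t 0.77 shift mm [401.2 103.8  31.1] turn [ 0.    -0.    -1.679] F [ 2.  -0.1  0. ] gap 0.08508755793935148
```

>>> step_arm:
  moves:
    - [[401, 104, 31], [0, 0, -1.68], 85]
    - [[401, 104, 31], [0, 0, -1.68], 85]
    - [[401, 104, 31], [0, 0, -1.68], 85]
    - [[401, 104, 31], [0, 0, -1.68], 85]
    - [[401, 104, 31], [0, 0, -1.68], 85]
    - [[401, 104, 31], [0, 0, -1.68], 85]
    - [[401, 104, 31], [0, 0, -1.68], 85]
    - [[401, 104, 31], [0, 0, -1.68], 85]

```text
clock: 1.43
tcp_pos: [0.4977, 0.0678, 0.206]
orientation: [-0.0, 0.371, 0.929, -0.0]
wrist_force: [1.1, -1.3, 1.1]
finger_gap: 0.085
grip_force: 0.0
```

```bash
python3 -c "
from h import *
plan(.531,.1425,.2,175.3)"
```

```text
t 1.43 shift mm [27.4 77.1  6. ] turn [-0.    -0.    -0.678] F [ 1.1 -1.3  1.1] gap 0.08499370407427774
```

>>> step_arm:
  moves:
    - [[27, 77, 6], [0, 0, -0.68], 85]
    - [[27, 77, 6], [0, 0, -0.68], 85]
    - [[27, 77, 6], [0, 0, -0.68], 85]
    - [[27, 77, 6], [0, 0, -0.68], 85]
    - [[27, 77, 6], [0, 0, -0.68], 85]
    - [[27, 77, 6], [0, 0, -0.68], 85]
    - [[27, 77, 6], [0, 0, -0.68], 85]
    - [[27, 77, 6], [0, 0, -0.68], 85]

```text
clock: 2.1
tcp_pos: [0.5312, 0.1397, 0.2]
orientation: [-0.0, 0.044, 0.999, -0.0]
wrist_force: [0.3, -0.9, 1.6]
finger_gap: 0.0849
grip_force: 0.0
```

```bash
python3 -c "
from h import *
plan(.531,.1425,.2,175.3)
p=imaging.camera_params('wrist');print(np.array(p['pose']).round(3).tolist())
cv2.imwrite('pics/w1.png',cv2.cvtColor(imaging.read_camera('wrist'),cv2.COLOR_RGB2BGR))"
```

```text
t 2.1 shift mm [ 0.5  2.7 -0. ] turn [-0.    -0.001 -0.007] F [ 0.3 -0.9  1.6] gap 0.0849035488028463
[[0.088, -0.959, -0.268, 0.464], [0.996, 0.085, 0.024, 0.145], [-0.0, -0.269, 0.963, 0.342], [0.0, 0.0, 0.0, 1.0]]
```

View pics/w1.png

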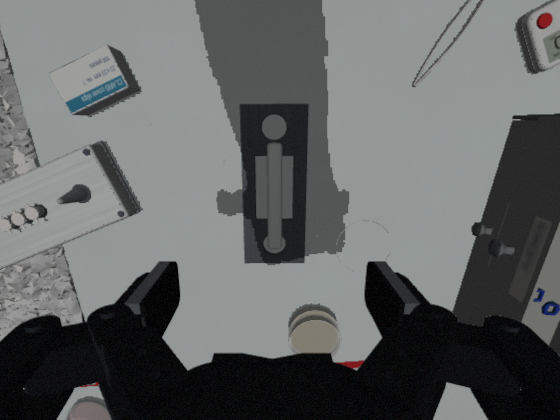

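The frame is centred between the fingers. Its bar runs from (275,143) to (274,250), and the plate corners are at (241,104), (308,104), (305,263) and (245,263).

Run:
```python
from h import *
p=imaging.camera_params("wrist")
def go(l,z):
    a=np.array([ray(p,q,z)[:2] for q in l]);print(a.mean(0).round(4),[np.linalg.norm(a[0]-a[k]).round(4) for k in(1,-1)],np.degrees(np.arctan2(*(a[-1]-a[0])[::-1])).round(2));return a
go([(274.5,143),(274,250)],.055)
a=go([(241,104),(308,104),(305,263),(245,263)],.006)
d=(a[2]+a[3]-a[0]-a[1]);print(np.degrees(np.arctan2(d[1],d[0])))
plan(.531,.1425,.064,175.3)
```

```text
[0.5314 0.1416] [np.float64(0.103), np.float64(0.103)] -5.2
[0.5318 0.1425] [np.float64(0.068), np.float64(0.1756)] -5.05
-4.738710504630997
t 2.15 shift mm [  0.5   2.8 136.1] turn [-0.    -0.001 -0.007] F [-0.5 -0.3 -0.8] gap 0.08508119359205107
```

>>> step_arm:
  moves:
    - [[0, 2, 40], [0, 0, -0.005], 85]
    - [[0, 2, 80], [0, 0, -0.005], 85]
    - [[0, 2, 120], [0, 0, -0.005], 85]
    - [[0, 2, 145], [0, 0, -0.005], 85]
    - [[0, 2, 160], [0, 0, -0.005], 85]
    - [[0, 2, 171], [0, 0, -0.005], 85]
    - [[0, 2, 172], [0, 0, -0.005], 85]
    - [[0, 2, 172], [0, 0, -0.005], 85]

```text
clock: 2.82
tcp_pos: [0.5317, 0.1416, 0.0284]
orientation: [-0.0, 0.041, 0.999, -0.0]
wrist_force: [-0.3, 0.9, 0.5]
finger_gap: 0.0854
grip_force: 0.0
```

```bash
python3 -c "
from h import *
plan(.5315,.142,.028,175.2)"
```

```text
t 2.82 shift mm [0.2 0.4 0.4] turn [-0.    -0.     0.001] F [-0.3  0.9  0.5] gap 0.08542789928437498
```

>>> step_arm:
  moves:
    - [[0, 0, 0], [0, 0, 0], 10]
    - [[0, 0, 0], [0, 0, 0], 10]
    - [[0, 0, 0], [0, 0, 0], 5]
    - [[0, 0, 0], [0, 0, 0], 5]
    - [[0, 0, 0], [0, 0, 0], 5]
    - [[0, 0, 0], [0, 0, 0], 5]
    - [[0, 0, 0], [0, 0, 0], 5]
    - [[0, 0, 0], [0, 0, 0], 5]
  grip_force: 60

```text
clock: 3.48
tcp_pos: [0.532, 0.142, 0.0289]
orientation: [0.0, 0.041, 0.999, 0.0]
wrist_force: [-1.5, 1.8, 4.9]
finger_gap: 0.0129
grip_force: 58.9
```

>>> step_arm:
  moves:
    - [[0, 0, -15], [0, 0, 0], 5]
    - [[0, 0, -40], [0, 0, 0], 5]
    - [[0, 0, -75], [0, 0, 0], 5]
    - [[0, 0, -105], [0, 0, 0], 5]
    - [[0, 0, -125], [0, 0, 0], 5]
    - [[0, 0, -130], [0, 0, 0], 5]
    - [[0, 0, -130], [0, 0, 0], 5]

```text
clock: 4.07
tcp_pos: [0.5326, 0.1418, 0.1595]
orientation: [0.001, 0.041, 0.999, 0.0]
wrist_force: [1.4, -0.8, -2.7]
finger_gap: 0.0129
grip_force: 58.9
```

```bash
python3 -c "
from h import *
plan(.5315,-.115,.15,107)"
```

```text
t 4.07 shift mm [ -19.8 -256.     9.5] turn [0.002 0.002 1.192] F [ 1.4 -0.8 -2.7] gap 0.01290578499150455
```

>>> step_arm:
  moves:
    - [[-1, -15, 0], [0, 0, 0.08], 5]
    - [[-4, -45, 0], [0, 0, 0.2], 5]
    - [[-6, -75, 0], [0, 0, 0.32], 5]
    - [[-8, -105, 0], [0, 0, 0.44], 5]
    - [[-10, -135, 0], [0, 0, 0.56], 5]
    - [[-12, -165, 0], [0, 0, 0.68], 5]
    - [[-14, -195, 0], [0, 0, 0.8], 5]
    - [[-16, -220, 0], [0, 0, 0.92], 5]

```text
clock: 4.73
tcp_pos: [0.5279, -0.0804, 0.1556]
orientation: [-0.002, 0.483, 0.876, -0.001]
wrist_force: [-0.3, 0.2, -1.6]
finger_gap: 0.0129
grip_force: 58.8
```

```bash
python3 -c "
from h import *
plan(.5315,-.115,.16,107)"
```

```text
t 4.73 shift mm [-31.2 -15.4  -4.4] turn [-0.004 -0.002  0.266] F [-0.3  0.2 -1.6] gap 0.012903228030013812
```

>>> step_arm:
  moves:
    - [[-12, -6, -1], [0, 0, 0.1], 5]
    - [[-22, -11, -2], [0, 0, 0.19], 5]
    - [[-29, -14, -4], [0, 0, 0.25], 5]
    - [[-31, -15, -4], [-0.004, -0.002, 0.266], 5]
    - [[-31, -15, -4], [-0.004, -0.002, 0.266], 5]
    - [[-31, -15, -4], [-0.004, -0.002, 0.266], 5]

```text
clock: 5.23
tcp_pos: [0.5327, -0.1125, 0.1608]
orientation: [0.0, 0.592, 0.806, 0.001]
wrist_force: [0.1, 1.7, -2.0]
finger_gap: 0.0127
grip_force: 58.9
```

```bash
python3 -c "
from h import *
plan(.5315,-.115,.16,107)
w=imaging.read_camera('wrist');t=imaging.read_camera('scene')
cv2.imwrite('pics/w2.png',cv2.cvtColor(w,cv2.COLOR_RGB2BGR))
cv2.imwrite('pics/s2.png',cv2.resize(cv2.cvtColor(t[150:270,200:360],cv2.COLOR_RGB2BGR),None,fx=5,fy=5))"
```

```text
t 5.23 shift mm [-2.1 -1.9  0.8] turn [ 0.002 -0.     0.008] F [ 0.1  1.7 -2. ] gap 0.012664232806949408
```

View pics/w2.png

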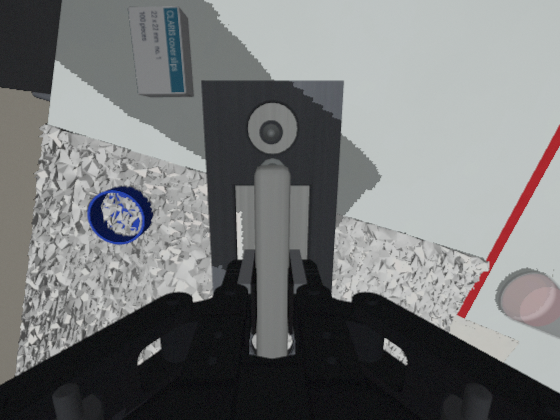

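View pics/s2.png

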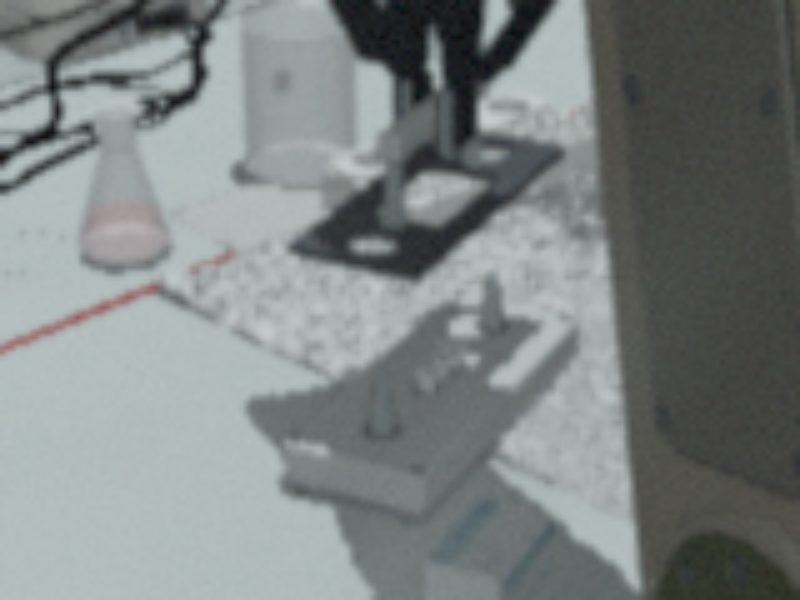

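In the wrist view the held frame's near hole is at (272,129), with the pin tip showing inside it at about (270,132). The scene view shows the frame level above the block. I'll work out the offset.

Run:
```python
from h import *
p=imaging.camera_params("wrist");s=telemetry.get_state();r=rot(s);t=s["tcp_pos"];print(t,r.as_matrix().round(4).tolist())
f=lambda q,z:(1e3*r.inv().apply(ray(p,q,z)-t)).round(1)
zu=t[2]-.0285
print("hole",f((272.3,129.5),zu+.006),"pin tip",f((270,130),.065),f((270,134),.06))
print("corners",f((202,81),zu+.006),f((343,81),zu+.006))
print("bar ends",f((272,167),zu+.055),f((272,350),zu+.055))
for a,c in(((.5315,-.115),107),):
  for k in(65e-3,-65e-3):
    q=np.array([a[0]+k*np.cos(np.radians(c)),a[1]+k*np.sin(np.radians(c)),.065]);print("expected pin",(1e3*r.inv().apply(q-t)).round(1))
```

```text
[ 0.53311576 -0.11222977  0.16154647] [[-0.3, 0.9539, 0.003], [0.9539, 0.3, 0.0005], [-0.0004, 0.003, -1.0]]
hole [65.   0.3 22.5] pin tip [63.4 -1.2 96.5] [ 60.4  -1.3 101.5]
corners [ 87.9 -34.   22.4] [88.  34.9 22.6]
bar ends [ 52.5   0.2 -26.5] [-27.4   0.2 -26.5]
expected pin [62.9 -2.1 96.5]
expected pin [-67.1  -3.2  96.6]
```

>>> step_arm:
  moves:
    - [[-2, -2, 0], [0, 0, 0.008], 5]
    - [[-2, -2, 15], [0, 0, 0.008], 5]
    - [[-2, -2, 35], [0, 0, 0.008], 5]
    - [[-2, -2, 50], [0, 0, 0.008], 5]
    - [[-2, -2, 58], [0, 0, 0.008], 5]
    - [[-2, -2, 60], [0, 0, 0.008], 5]
    - [[-2, -2, 60], [0, 0, 0.008], 5]

```text
clock: 5.92
tcp_pos: [0.5323, -0.1153, 0.1021]
orientation: [0.001, 0.595, 0.803, 0.001]
wrist_force: [0.2, -0.1, -1.0]
finger_gap: 0.0128
grip_force: 58.8
```

```bash
python3 -c "
from h import *
plan(.5315,-.115,.0585,107)
w=imaging.read_camera('wrist');t=imaging.read_camera('scene')
w=cv2.cvtColor(w,cv2.COLOR_RGB2BGR);t=cv2.cvtColor(t,cv2.COLOR_RGB2BGR)
a=cv2.resize(w[60:360,190:350],None,fx=2,fy=2);b=cv2.resize(t[180:270,240:336],None,fx=5,fy=5)
b=cv2.copyMakeBorder(b,0,600-b.shape[0],0,0,cv2.BORDER_CONSTANT);cv2.imwrite('pics/w3.png',cv2.hconcat([a,b])[:,:800])"
```

```text
t 5.92 shift mm [ 0.5 -0.9 43.6] turn [ 0.003  0.001 -0.001] F [ 0.2 -0.1 -1. ] gap 0.012770170625091854
```

View pics/w3.png

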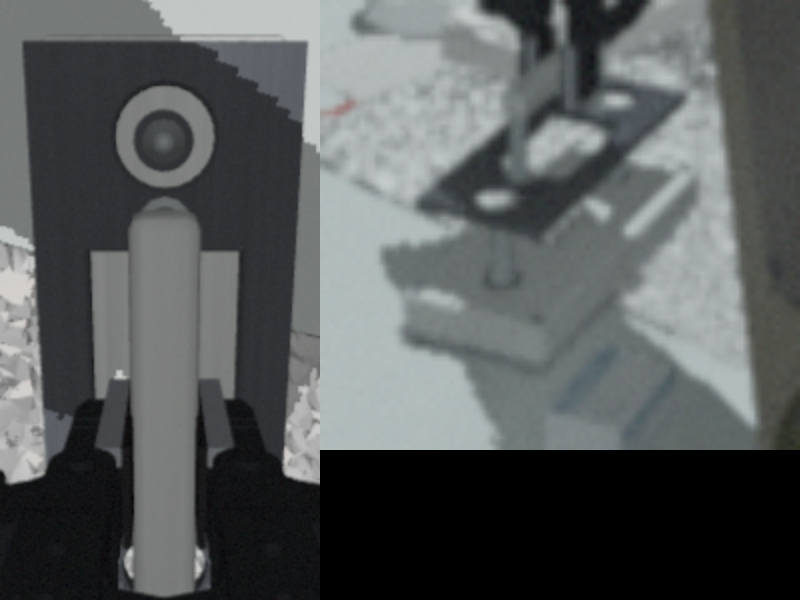

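The near pin (163,140) is well centred in its hole (165,136), and the plate runs parallel to the block, so I'll lower it.

>>> step_arm:
  moves:
    - [[0, -0.5, 10], [0.003, 0, 0], 5]
    - [[0, -0.5, 20], [0.003, 0, 0], 5]
    - [[0, -0.5, 28], [0.003, 0, 0], 5]
    - [[0, -0.5, 34], [0.003, 0, 0], 5]
    - [[0, -0.5, 38], [0.003, 0, 0], 5]
    - [[0, -0.5, 40], [0.003, 0, 0], 5]
    - [[0, -0.5, 40], [0.003, 0, 0], 5]

```text
clock: 6.6
tcp_pos: [0.532, -0.1156, 0.0617]
orientation: [0.0, 0.596, 0.803, -0.0]
wrist_force: [0.5, -0.2, -0.7]
finger_gap: 0.0128
grip_force: 58.9
```

>>> step_arm:
  moves:
    - [[0, 0, 1], [0, 0, 0], 5]
    - [[0, 0, 2], [0, 0, 0], 5]
    - [[0, 0, 3], [0, 0, 0], 5]
    - [[0, 0, 3], [0, 0, 0], 5]

```text
clock: 6.93
tcp_pos: [0.5325, -0.1158, 0.0595]
orientation: [0.001, 0.596, 0.803, 0.0]
wrist_force: [-0.1, 0.2, -1.8]
finger_gap: 0.0129
grip_force: 58.9
```

>>> step_arm:
  moves:
    - [[0, 0, 0.7], [0, 0, 0], 5]
    - [[0, 0, 1.4], [0, 0, 0], 5]
    - [[0, 0, 1.4], [0, 0, 0], 5]

```text
clock: 7.18
tcp_pos: [0.5327, -0.1158, 0.059]
orientation: [0.001, 0.595, 0.803, 0.0]
wrist_force: [-1.3, 1.3, 4.3]
finger_gap: 0.0132
grip_force: 59.7
```

Contact is made (+4 N), so I'll release and then retreat.

>>> step_arm:
  moves:
    - [[0, 0, 0], [0, 0, 0], 20]
    - [[0, 0, 0], [0, 0, 0], 35]
    - [[0, 0, 0], [0, 0, 0], 50]
    - [[0, 0, 0], [0, 0, 0], 60]
    - [[0, 0, 0], [0, 0, 0], 60]
    - [[0, 0, 0], [0, 0, 0], 60]

```text
clock: 7.68
tcp_pos: [0.5323, -0.1157, 0.0579]
orientation: [0.001, 0.596, 0.803, 0.0]
wrist_force: [-0.6, 0.2, 0.2]
finger_gap: 0.0603
grip_force: 0.0
```

>>> step_arm:
  moves:
    - [[0, 0, -10], [0, 0, 0], 60]
    - [[0, 0, -30], [0, 0, 0], 60]
    - [[0, 0, -60], [0, 0, 0], 60]
    - [[0, 0, -95], [0, 0, 0], 60]
    - [[0, 0, -125], [0, 0, 0], 60]
    - [[0, 0, -140], [0, 0, 0], 60]
    - [[0, 0, -140], [0, 0, 0], 60]

```text
clock: 8.27
tcp_pos: [0.5346, -0.1164, 0.2033]
orientation: [0.005, 0.595, 0.803, 0.001]
wrist_force: [0.7, 0.6, -0.1]
finger_gap: 0.0601
grip_force: 0.0
```

```bash
python3 -c "
from h import *
plan(.5315,-.115,.2,107)
w=cv2.cvtColor(imaging.read_camera('wrist'),cv2.COLOR_RGB2BGR);t=cv2.cvtColor(imaging.read_camera('scene'),cv2.COLOR_RGB2BGR)
b=cv2.resize(t[180:270,240:336],(400,375));b=cv2.copyMakeBorder(b,0,45,0,0,cv2.BORDER_CONSTANT);cv2.imwrite('pics/w4.png',cv2.hconcat([w[:,80:480],b]))"
```

```text
t 8.27 shift mm [ 2.3 -2.5  3.3] turn [ 0.008  0.007 -0.002] F [ 0.7  0.6 -0.1] gap 0.060148973707896736
```

View pics/w4.png

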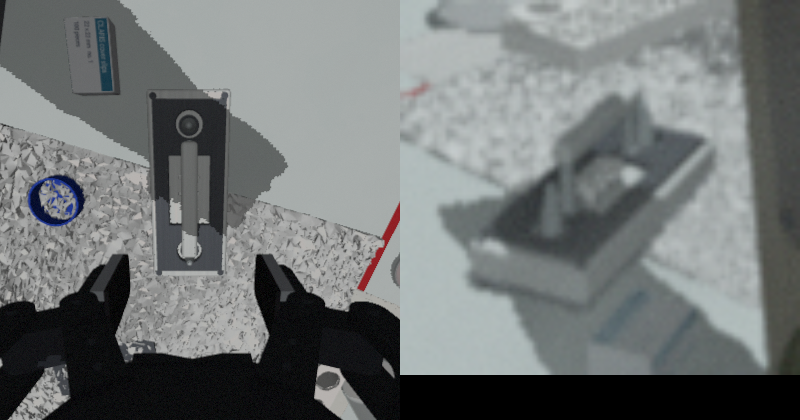

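The frame lies flat on the block with both pins through its holes, and the gripper is clear above it. I'll hand in.

```bash
python3 -c "
from h import *
print(env.hand_in())"
```

```text
the job is handed in; nothing more can be done
None
```

The longer frame is on both guide pins, lying flat on the tube block and released; the arm never went near the shorter frame, and the job was handed in at about 8.3 s (the hand-in returned no verdict).

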